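Slide a steel spacer along the rail into the fixture's corner pocket

ROBOT

A 6-joint arm with a two-finger parallel gripper is mounted at the origin on a cart in front of the work surface, level with it; the furniture and walls round the work are solid. World frame = base frame: x ahead of the robot, y to its left, z up, the work surface at z = 0. Lengths are in mm, angles in rad, forces in N, time in s.
With the tool pointing down it reaches from about 325 to 775 mm from the base axis. Payload 5.5 kg.
Tool frame: the origin (TCP) lies midway between the tips of the shut fingers; the grasp point (between the pads) lies bot.grasp_offset behind it (bot.grasp_offset is the distance from the TCP to the grasp point, in mm); z points along the fingers, y is the direction in which the jaws open and shut (so a half turn about z gives the same grasp; the last joint's range is limited). The gripper opens to 85 mm and grips with 20 to 120 N. Pads are 22 mm wide; open, the fingers measure 114 mm over their backs; the gripper's body (76 mm by 85 mm) begins 54 mm behind the grasp point. The pads swing forward as they close: fully open they stand 13 mm farther back than shut.
Start: joints at [1.179, 0.091, 1.231, -0, 1.82, -0.057], TCP at [197.153, 566.698, 193.375] pointing down, gripper open.
Joint ranges: [-2.87, 2.87], [-0.86, 2.18], [0.17, 2.46], [-1.51, 4.65], [0.06, 2.69], [-2.65, 2.65]. Speed limits (rad/s): [2.57, 2.57, 3.01, 3.14, 3.14, 3.14].

INTERFACE

Orientations are given as a 3x3 rotation matrix whose columns are the frame's x, y, z axes.
In Python, from cell import bot, imaging gives the robot as it stands.
- The arm moves only by the tool step_arm, never from a script. Its argument "increments" is one flat list of numbers, 6 for each row, row after row: the shift along the world's x, y, z in cm, then the turn, a rotation vector about the world's x, y, z in rad. In form: [tx, ty, tz, wx, wy, wz, tx, ty, tz, wx, wy, wz, ...]. A call has exactly 8 rows; each row is the pose to reach, as a shift and turn from the pose measured when the call began; what a row does not reach only later rows make up. A row lasts 1/8 s, in which the tool goes at most 62.5 mm and 10.7 degrees, less where a joint would pass 70% of its speed; a pose out of reach is approached as far as the arm can. A call with a gripper value outside its range is refused whole. "jaw" is the closure, from -1 (fully open) to 1 (shut), set as the call begins (left out, the last holds). The fingers move at their own pace and stop on an object; "force" is the grip in N (left out, the last holds). Time passes only in rows, so rows that repeat a pose let the fingers close, or fill a call up. It gives the time, the measured TCP pose, the force and the opening at its end, in the units of the state.
- bot.read_state(): the state, without advancing time (a new reading comes with each control period).
- imaging.snapshot(name): name is "side" or "top" or "wrist"; returns (picture, depth): 400x640x3 uint8, red, green, blue; 400x640 float32, mm along the optical axis (not along the pixel's ray), 0 where there is no reading.
- imaging.camera_params(name): a dict with "fx", "fy", "cx", "cy" (pixels), "R" (3x3) and "t" (3): a world point X has camera coordinates R X + t; the wrist camera has in their place "mount" (4x4, takes a point from camera to tool coordinates, whose origin is the TCP and whose axes are the flange's). Camera axes: x right, y down, z forward; pixel columns grow to the right and rows downward; lengths in mm; the calibration is good to about 2 mm. The wrist camera is an equidistant fisheye: a pixel r from the principal point sees the ray r / f radians off the axis. A picture is of the moment at which its call begins: read the wrist's pose just before it. camera_params takes no time and is no camera call.
- bot.job_done(): hands the job in, once; it reports no verdict.
The state is a dict: "time": time; "qpos": joint angles; "qd": joint speeds; "effort": joint torques, N m; "ee_pos": TCP position; "eef_rot": TCP orientation; "wrist_force": force on the tool from outside, world axes, zero at the start; "wrist_torque": the same for the moment, N m; "opening": opening from 0.0 (shut) to 1.0 (fully open).
Only numpy, scipy, OpenCV 4.12 (cv2) and the standard library are available. Lean on these libraries where they do the work, as an engineer would, in place of code of your own. Each camera call takes 0.05 s, during which the arm holds its last target.

TASK

Load the steel spacer bar that lies on the blue gauging fixture, without gripping or lifting it: with the fingertips push it sideways until its long edge is flush against the bright rail, then slide it along the rail, keeping it against the rail, into the red corner pocket until it is fully home against the end stop. Leave the other things on the bench alone.

Things in the scene. Friction and masses are not known exactly. Their poses are not given: they have to be found in the camera images.
- fixture: Gauging fixture fixed to the bench: bare blue plate 200 (its x) x 420 (its y) x 12 mm thick, with a rail, end stop and keeper on it, all 8 mm high (tops 20 mm above the bench). Origin at the centre of the plate's underside, on the bench; z up; x points away from the robot, give or take the fixture's yaw (up to 18 degrees).
- rail_mid (a point): Foot of the aluminium rail's inner face, on the plate top, at x = 50, y = 0 mm of the fixture; axes as the fixture's. The rail runs along y from -190 to +190 mm, is 22 mm thick and stands on the plate's far side; its face looks to -x.
- mouth (a point): Middle of the corner pocket's mouth, on the plate top, at x = 35.5, y = 115 mm of the fixture. Pocket: 29 mm wide, 50 mm deep, open to -y, between rail, red end stop (face at y = 165 mm, 25 mm thick, x -15 to 50) and red keeper (face at x = 21 mm, 22 mm thick, y 115 to 165), whose slanted lead-in flares away from the rail back to about x = 1, y = 92 mm.
- seat (a point): Point on the plate top (12 mm above the bench), at x = 37, y = 110 mm of the fixture, where the spacer's origin is when the spacer is flush with the rail and home against the end stop; axes as the fixture's. Seated, the spacer sticks out of the pocket's mouth by 60 mm towards -y.
- spacer: Ground steel spacer bar to be loaded, about 450 g, lying flat on the plate: 110 (its x, the long way) x 26 (its y) x 12 mm high; origin at the centre of its underside. Starts at least 30 mm clear of the rail, its long axis within 20 degrees of the rail, near the plate's -y end, away from the pocket.
- lining_pad_0: Bystander: dark brake pad, 40 x 61 x 14 mm, on the bench to the left; origin at the centre of its underside
- lining_pad_2: Bystander: dark brake pad, 40 x 65 x 14 mm, on the bench to the left; origin at the centre of its underside
- bearing_c: Bystander: steel release bearing, 42 mm across, 20 mm high, on the bench to the left; origin at the centre of its underside
- grease_tin: Bystander: blue round tin, 53 mm across, 38 mm high, on the bench to the right of the fixture; origin at the centre of its underside
- paint_marker: Bystander: white marker pen with yellow cap, 121 x 13 x 13 mm, on the bench to the left; origin at the centre of its underside
Not all that is in view belongs to the job. What is shaped like the spacer but pink or yellow is not meant.

How it is judged (in metres and radians):
On the way:
1. the spacer lies flush against the rail (within 4 mm and 0.06 rad), still well short of the pocket (its origin more than 120 mm from the seat along the rail) (x of spacer in the frame of seat between -0.004 and 0.004 m and angle between the x axis of spacer and the y axis of fixture, either way round below 0.06 rad and y of spacer in the frame of seat below -0.12 m), for 0.1 s.
At the end, for the whole second after the job is handed in: The spacer lies flat and at rest in the corner pocket: within 4 mm of the seat across the rail, within 3 mm of the end stop, parallel to the rail within 0.06 rad (x of spacer in the frame of seat between -0.004 and 0.004 m and y of spacer in the frame of seat between -0.003 and 0.003 m and z of spacer in the frame of seat below 0.003 m and angle between the x axis of spacer and the y axis of fixture, either way round below 0.06 rad and angle between spacer's own z axis and vertical below 0.08 rad and linear speed of spacer below 0.01 m/s); the robot touches nothing.
It fails at once if the spacer is lifted more than 8 mm off the plate or tipped by more than 0.3 rad (z of spacer in the frame of seat above 0.008 m or angle between spacer's own z axis and vertical above 0.3 rad).
It fails at once if the spacer leaves the plate (z of spacer in the frame of seat below -0.006 m).
It fails at once if on the way to the pocket (within 100 mm of the seat along the rail) the spacer is more than 7 mm off the rail (y of spacer in the frame of seat above -0.1 m and x of spacer in the frame of seat below -0.007 m).
It fails at once if a bystander is moved by more than 20 mm (distance of any of lining_pad_0, lining_pad_2, bearing_c, grease_tin, paint_marker from where it was at the start of the episode above 0.02 m).
It also fails if it takes over 54 s, if anything falls off the work surface, if the arm or the gripper's body presses on something with over 40 N, if the wrist force passes 120 N, or if a joint passes its speed limit or range.

## Working session

There is one attempt and no reset: what is moved stays moved. The work goes in short steps, Python scripts to look and compute and a tool call to move; the robot and the scene stay as the last step left them, time stands still between calls to the robot, and variables do not carry over. Pictures are saved under pics/ and viewed, and the job is handed in when it is done.

Besides the shell and the picture viewer there is one more tool, called after "Call:" in YAML: its name, and indented under it one key for each argument. step_arm: Moves the arm, as the interface text tells. Its arguments: {"type":"object","properties":{"increments":{"type":"array"},"jaw":{"type":"number"},"force":{"type":"number"}},"required":["increments"]}

```bash
mkdir -p pics; ls
python3 - <<'E'
from cell import bot, imaging
import cv2
print(bot.read_state(), bot.grasp_offset)
for n in ("top","side"):
    p,d=imaging.snapshot(n); cv2.imwrite(f"pics/{n}0.png",p[:,:,::-1]); 
    import numpy as np; np.save(f"{n}0_d.npy",d)
    print(n,imaging.camera_params(n))
E
```

```text
pics
{'time': 0.0, 'qpos': array([ 1.17932895e+00,  9.18906426e-02,  1.23193103e+00, -2.29818798e-06,
        1.81978028e+00, -5.66858479e-02]), 'qd': array([-3.93905099e-04,  3.85909114e-04, -1.54998201e-04,  8.37979485e-04,
        2.80640438e-04, -8.91164499e-05]), 'effort': array([-2.28772435e-03, -4.58731949e+01, -4.18023062e+01, -2.46474910e-04,
        1.18087587e-02,  3.64199150e-05]), 'ee_pos': array([196.99329625, 566.35478906, 192.20641753]), 'eef_rot': array([[-9.44481887e-01,  3.28562598e-01, -7.64578397e-04],
       [ 3.28563469e-01,  9.44480066e-01, -1.85814293e-03],
       [ 1.11612784e-04, -2.00619487e-03, -9.99997981e-01]]), 'wrist_force': array([-0.64091296,  0.02642038,  0.6830219 ]), 'wrist_torque': array([-0.0481569 , -0.03533307,  0.00374718]), 'opening': 0.9993357678877102} 18.700000000000003
top {'fx': 399.9863269079469, 'fy': 399.9863269079469, 'cx': 323.6934938421097, 'cy': 199.48392601203528, 'R': array([[ 0.01990397, -0.99980119, -0.00118709],
       [-0.99411051, -0.01966414, -0.10657214],
       [ 0.10652761,  0.0033013 , -0.99430426]]), 't': array([  34.21435065,  542.37943872, 1155.21134301])}
side {'fx': 421.7218234512077, 'fy': 421.7218234512077, 'cx': 320.5959004992855, 'cy': 206.24286733738842, 'R': array([[-0.99582806, -0.08829848,  0.02301832],
       [-0.06183354,  0.46747162, -0.8818429 ],
       [ 0.06710498, -0.87958721, -0.47098117]]), 't': array([ 504.88553737,   48.80528126, 1435.0923021 ])}
```

View pics/top0.png

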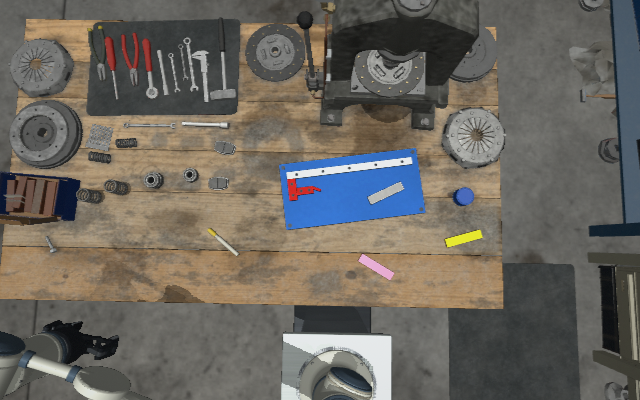

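View pics/side0.png

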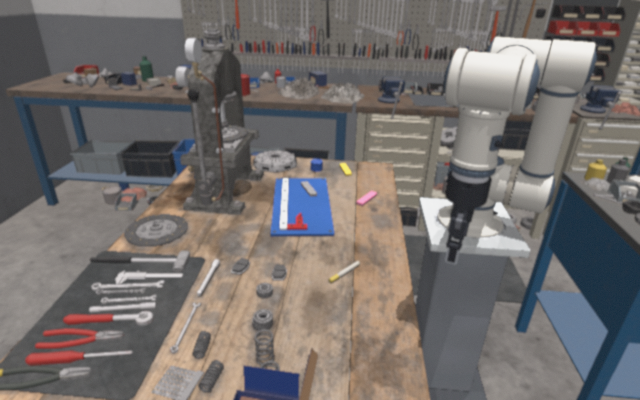

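Top view: the candidates are the grey bar at (386,193) lying on the blue plate, the pink bar at (376,266) and the yellow bar at (463,238) on the bench. The grey one fits because it is steel and lies on the plate. The rail runs along row ~168 and the red pocket is at (298,189). Next I'll measure and check a crop.

```bash
cat > h.py <<'E'
import numpy as np, cv2
from cell import bot, imaging
def cast(c,uv,z):
    uv=np.atleast_2d(np.asarray(uv,float))
    r=np.c_[(uv[:,0]-c['cx'])/c['fx'],(uv[:,1]-c['cy'])/c['fy'],np.ones(len(uv))]
    d=r@c['R']; o=-c['R'].T@c['t']
    return o+d*((z-o[2])/d[:,2])[:,None]
def rect(mask,c,z):
    n,l,s,_=cv2.connectedComponentsWithStats(mask.astype(np.uint8))
    k=1+np.argmax(s[1:,4]); ct=cv2.findContours((l==k).astype(np.uint8),cv2.RETR_EXTERNAL,cv2.CHAIN_APPROX_NONE)[0][0][:,0]
    P=cast(c,ct,z)[:,:2].astype(np.float32)
    return s[k],cv2.minAreaRect(P),l==k
E
python3 - <<'E'
from h import *
c=imaging.camera_params('top'); p=cv2.imread('pics/top0.png'); hsv=cv2.cvtColor(p,cv2.COLOR_BGR2HSV)
roi=np.zeros(p.shape[:2],bool); roi[140:235,270:432]=1
H,S,V=[hsv[...,i].astype(int) for i in range(3)]
blue=(H>95)&(H<125)&(S>120)&roi
s,r,m=rect(blue,c,12); print('plate',s,r, cv2.boxPoints(r))
hull=cv2.convexHull(np.argwhere(m)[:,::-1].astype(np.int32)); 
q=cv2.approxPolyDP(hull,6,True)[:,0]; print(q, cast(c,q,12).round(1))
inside=np.zeros(p.shape[:2],np.uint8); cv2.fillConvexPoly(inside,hull,1)
inside=cv2.erode(inside,np.ones((3,3)))>0
grey=(S<90)&inside; 
br=grey&(V>200); g2=grey&~br; g2[:178]=0
s,r,_=rect(br,c,20); print('rail',s,r,cv2.boxPoints(r))
s,r,_=rect(g2,c,24); print('spacer',s,r,cv2.boxPoints(r))
red=((H<8)|(H>172))&(S>120)&roi
s,r,m=rect(red,c,20);P=np.argwhere(m)[:,::-1];hu=cv2.convexHull(P.astype(np.int32));q=cv2.approxPolyDP(hu,2,True)[:,0];print('red',np.c_[q,cast(c,q,20)[:,:2].round(1)])
cv2.imwrite('pics/crop0.png',cv2.resize(p[140:240,270:440],None,fx=4.5,fy=4.5,interpolation=cv2.INTER_CUBIC))
E
```

```text
plate [ 279  148  146   82 7399] ((579.7574462890625, -37.24383544921875), (198.97581481933594, 418.3875427246094), 8.255204200744629) [[ 451.26385  155.4976 ]
 [ 511.33698 -258.55472]
 [ 708.25104 -229.98528]
 [ 648.1779   184.06705]]
[[424 212]
 [287 229]
 [279 165]
 [415 148]] [[ 511.7 -255.8   12. ]
 [ 452.8  152.6   12. ]
 [ 645.9  182.6   12. ]
 [ 706.5 -229.8   12. ]]
rail [286 157 126  22 834] ((640.514404296875, -28.8955078125), (21.104869842529297, 379.352294921875), 8.229557991027832) [[ 602.9205   157.31699]
 [ 657.22076 -218.12894]
 [ 678.10834 -215.108  ]
 [ 623.80804  160.33792]]
spacer [367 182  37  22 304] ((565.9751586914062, -138.2764892578125), (25.921600341796875, 110.40135955810547), 25.787206649780273) [[ 530.2911    -94.21126 ]
 [ 578.31903  -193.6184  ]
 [ 601.65924  -182.34172 ]
 [ 553.6313    -82.934586]]
red [[320.  190.  570.9  56.6]
 [290.  200.  539.  145.5]
 [288.  179.  602.2 153.3]]
```

View pics/crop0.png

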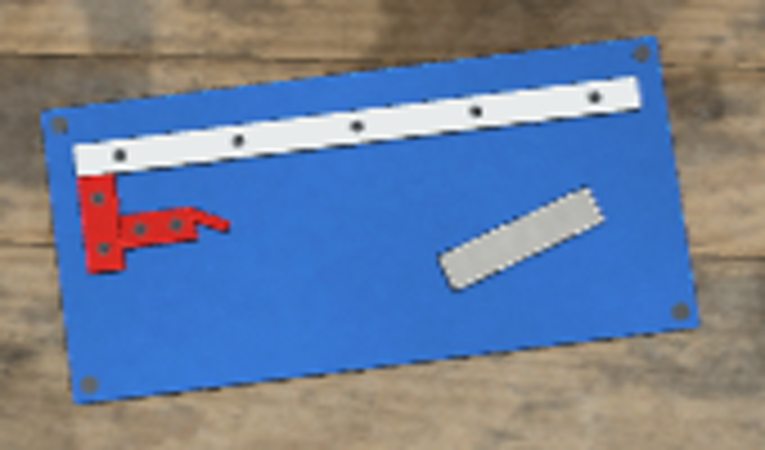

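The crop confirms it: the grey bar in the middle of the plate is the spacer, the white rail is on the far side, and the red pocket is at the left (+y) end. The fixture is at about (580,-37.4) with yaw 8.24°. In the fixture frame the spacer is at (-28,-98), turned 17.6°. I'll push it sideways with both partly open fingers, set parallel to the rail.

Call:
step_arm:
  increments: [2.4,-5.5,-0.7,0,0,0.06,4.8,-11,-1.4,0,0,0.12,7.2,-16.5,-2.1,0,0,0.18,9.6,-22,-2.8,0,0,0.24,12,-27.5,-3.5,0,0,0.3,14.4,-33,-4.2,0,0,0.36,16.8,-38.5,-4.9,0,0,0.42,19.2,-44,-5.6,0,0,0.48]
  jaw: -0.4
  force: 60

```text
time: 1.1
ee_pos: [389.3, 124.6, 135.9]
eef_rot: [[-0.989, -0.147, 0.0], [-0.147, 0.989, -0.002], [-0.0, -0.002, -1.0]]
wrist_force: [0.6, 0.5, -0.6]
opening: 0.701
```

Call:
step_arm:
  increments: [2.4,-5.4,-1,0,0,0,4.8,-10.8,-2,0,0,0,7.2,-16.2,-3,0,0,0,9.6,-21.6,-4,0,0,0,11,-25.5,-5,0,0,0,12.1,-27.3,-6.5,0,0,0,12.1,-27.3,-8,0,0,0,12.1,-27.3,-9,0,0,0]

```text
time: 2.1
ee_pos: [509.4, -147.6, 44.4]
eef_rot: [[-0.989, -0.147, -0.002], [-0.147, 0.989, -0.001], [0.002, -0.0, -1.0]]
wrist_force: [0.2, -0.0, 0.5]
opening: 0.698
```

Run:
```python
from h import *
s=bot.read_state(); print(s['ee_pos'],s['opening'],s['eef_rot'][:,1])
p,d=imaging.snapshot('wrist'); cv2.imwrite('pics/w1.png',p[:,:,::-1])
```

```text
[ 509.41939052 -147.5568477    44.37287808] 0.6983297167647768 [-1.47202409e-01  9.89106319e-01 -3.74491371e-04]
```

View pics/w1.png

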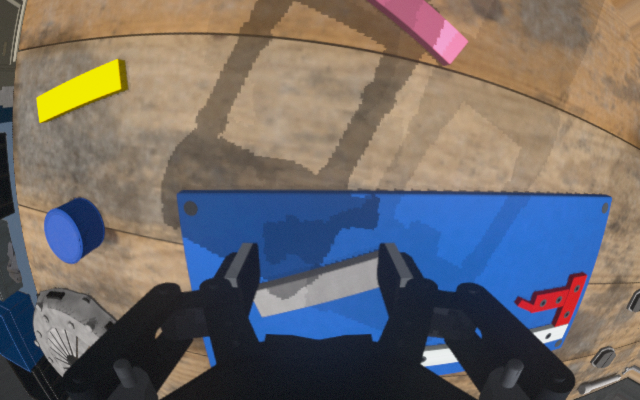

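The wrist view shows the fingertips at (240,270) and (395,265), either side of the bar's ends (255–385, ~285) and still on its near side. I'm lowering now and starting the push along the fixture's +x.

Call:
step_arm:
  increments: [0,0,-1.2,0,0,0,0,0,-2.4,0,0,0,0,0,-3.2,0,0,0,0,0,-3.4,0,0,0,0.3,0.04,-3.4,0,0,0,0.8,0.12,-3.4,0,0,0,1.3,0.19,-3.4,0,0,0,1.8,0.26,-3.4,0,0,0]

```text
time: 3.15
ee_pos: [527.5, -144.6, 9.5]
eef_rot: [[-0.989, -0.148, -0.002], [-0.148, 0.989, -0.0], [0.002, 0.0, -1.0]]
wrist_force: [-0.7, -0.8, 0.4]
opening: 0.701
```

Call:
step_arm:
  increments: [0.5,0.07,0,0,0,0,1.0,0.14,0,0,0,0,1.5,0.22,0,0,0,0,2.0,0.29,0,0,0,0,2.5,0.36,0,0,0,0,3.0,0.43,0,0,0,0,3.5,0.51,0,0,0,0,4.0,0.58,0,0,0,0]

```text
time: 4.15
ee_pos: [567.8, -138.7, 9.5]
eef_rot: [[-0.989, -0.148, -0.002], [-0.148, 0.989, -0.0], [0.002, 0.0, -1.0]]
wrist_force: [-0.1, 0.9, 0.1]
opening: 0.7
```

```bash
cat >> h.py <<'E'
Y=np.deg2rad(8.24); XF=np.array([np.cos(Y),np.sin(Y)]); YF=np.array([-np.sin(Y),np.cos(Y)]); F0=np.array([580,-37.4])
def tofix(P): d=np.atleast_2d(P)[:,:2]-F0; return np.c_[d@XF,d@YF]
def look(name):
    s=bot.read_state(); print('t',s['time'],'tcp',s['ee_pos'].round(1),'fix',tofix(s['ee_pos']).round(1),'F',s['wrist_force'].round(1), 'Ff',(s['wrist_force'][:2]@XF).round(1),(s['wrist_force'][:2]@YF).round(1))
    p,d=imaging.snapshot('top'); p=p[:,:,::-1].copy(); c=imaging.camera_params('top')
    cv2.imwrite(f'pics/{name}.png',cv2.resize(p[130:240,270:440],None,fx=4.5,fy=4.5,interpolation=cv2.INTER_CUBIC))
    w,dw=imaging.snapshot('wrist'); cv2.imwrite(f'pics/{name}_w.png',w[:,:,::-1])
E
python3 -c "
from h import *
look('a1')"
```

```text
t 4.15 tcp [ 567.8 -138.7    9.5] fix [[-26.6 -98.5]] F [-0.1  0.9  0.1] Ff 0.0 0.9
```

View pics/a1.png

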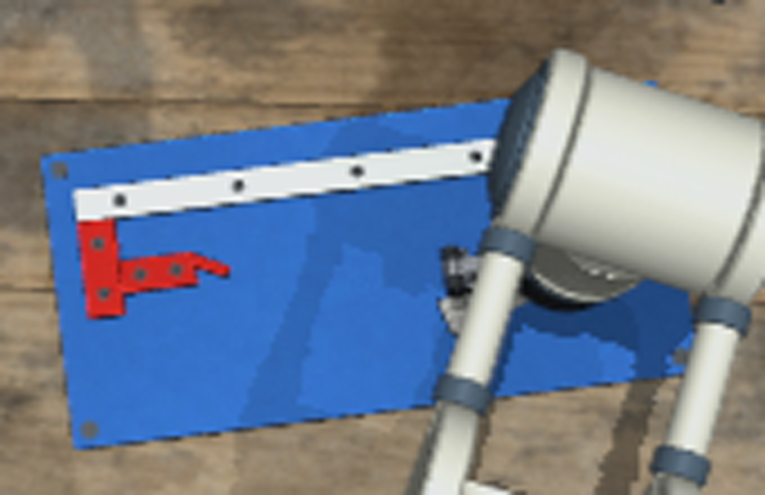

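View pics/a1_w.png

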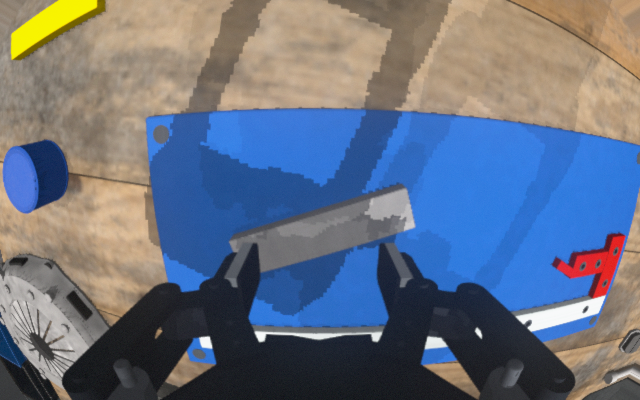

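The wrist picture shows the bar centred at (322,232), now on the near side of the fingertips and still slanted. With no force felt, the tips seem to have passed over it. I'll measure the tip height from the wrist depth.

```bash
cat >> h.py <<'E'
def wpts(uv,depth,s):
    c=imaging.camera_params('wrist'); uv=np.atleast_2d(uv).astype(float)
    dx=(uv[:,0]-c['cx']);dy=(uv[:,1]-c['cy']);r=np.hypot(dx,dy)+1e-9;th=r/c['fx']
    z=depth[uv[:,1].astype(int),uv[:,0].astype(int)]
    k=z*np.tan(th)/r
    P=np.c_[dx*k,dy*k,z,np.ones(len(z))]@np.array(c['mount']).T
    return P[:,:3]@s['eef_rot'].T+s['ee_pos'], P[:,:3]
E
python3 - <<'E'
from h import *
s=bot.read_state(); p,d=imaging.snapshot('wrist'); c=imaging.camera_params('wrist'); print(c)
pts=[(300,250),(250,250),(245,275),(230,280),(385,250),(395,280),(405,270),(320,232),(400,200),(350,290),(450,200)]
W,T=wpts(pts,d,s)
for q,w,t in zip(pts,W,T): print(q,d[q[1],q[0]],w.round(1),tofix(w).round(1),'tool',t.round(1))
print(s['ee_pos'],s['wrist_force'])
E
```

```text
{'fx': 309.70691628693146, 'fy': 309.70691628693146, 'cx': 318.1095680801625, 'cy': 199.74965526780053, 'mount': array([[-2.37580896e-04, -9.59703737e-01, -2.81013668e-01,
         7.20193744e+01],
       [ 9.99999877e-01, -3.50436466e-04,  3.51350593e-04,
        -1.50426320e+00],
       [-4.35669914e-04, -2.81013550e-01,  9.59703702e-01,
        -1.80021012e+02],
       [ 0.00000000e+00,  0.00000000e+00,  0.00000000e+00,
         1.00000000e+00]])}
(300, 250) 181.45018 [ 577.2 -149.5   23.6] [[ -18.9 -110.6]] tool [ -7.5 -12.2 -14.2]
(250, 250) 136.27338 [ 561.  -172.2   65. ] [[ -38.1 -130.7]] tool [ 12.  -32.2 -55.6]
(245, 275) 121.493935 [ 564.4 -170.8   81.5] [[ -34.6 -129.8]] tool [  8.4 -31.3 -72. ]
(230, 280) 113.06852 [ 562.8 -175.1   89.6] [[ -36.8 -133.8]] tool [ 10.7 -35.3 -80.2]
(385, 250) 136.56897 [ 552.1 -111.9   64.8] [[-38.3 -69.7]] tool [ 11.8  28.8 -55.4]
(395, 280) 117.136635 [ 555.3 -111.3   86. ] [[-35.1 -69.6]] tool [  8.6  28.9 -76.5]
(405, 270) 118.74958 [ 551.7 -107.3   83.4] [[-38.1 -65.1]] tool [ 11.6  33.4 -74. ]
(320, 232) 177.82556 [ 563.8 -139.6   24. ] [[-30.6 -98.8]] tool [  4.2  -0.4 -14.6]
(400, 200) 173.36568 [538.3 -97.1  23.2] [[-49.8 -53.1]] tool [ 23.2  45.5 -13.7]
(350, 290) 203.67757 [ 608.5 -112.1   11.1] [[ 17.5 -78. ]] tool [-44.1  20.2  -1.8]
(450, 200) 184.65497 [536.  -60.2  12.4] [[-46.8 -16.2]] tool [20.  82.3 -2.9]
[ 567.92487927 -138.63159233    9.4250336 ] [ 0.03442281 -0.56199282  0.73190743]
```

Run:
```python
from h import *
s=bot.read_state(); p,d=imaging.snapshot('wrist')
vv,uu=np.mgrid[200:330,200:440]; pts=np.c_[uu.ravel(),vv.ravel()]
W,T=wpts(pts,d,s)
m=(T[:,2]<-16)&(T[:,2]>-70)
for lo in range(-70,-15,5):
    k=(T[:,2]>=lo)&(T[:,2]<lo+5)
    if k.any(): print(lo,k.sum(),'u',pts[k,0].min(),pts[k,0].max(),'v',pts[k,1].min(),pts[k,1].max(),'tool x',T[k,0].min().round(),T[k,0].max().round(),'y',T[k,1].min().round(),T[k,1].max().round())
cv2.imwrite('pics/z1.png',cv2.resize(p[200:330,200:440,::-1],None,fx=3.3,fy=3.3))
```

```text
-70 514 u 216 420 v 259 308 tool x -11.0 13.0 y -45.0 42.0
-65 488 u 219 416 v 254 301 tool x -10.0 12.0 y -45.0 42.0
-60 451 u 223 413 v 250 296 tool x -10.0 12.0 y -45.0 42.0
-55 399 u 225 411 v 245 289 tool x -11.0 12.0 y -45.0 42.0
-50 274 u 230 406 v 243 286 tool x -11.0 12.0 y -44.0 41.0
-45 80 u 256 380 v 243 277 tool x -9.0 11.0 y -32.0 29.0
-20 440 u 236 412 v 201 269 tool x -20.0 23.0 y -50.0 54.0
```

View pics/z1.png

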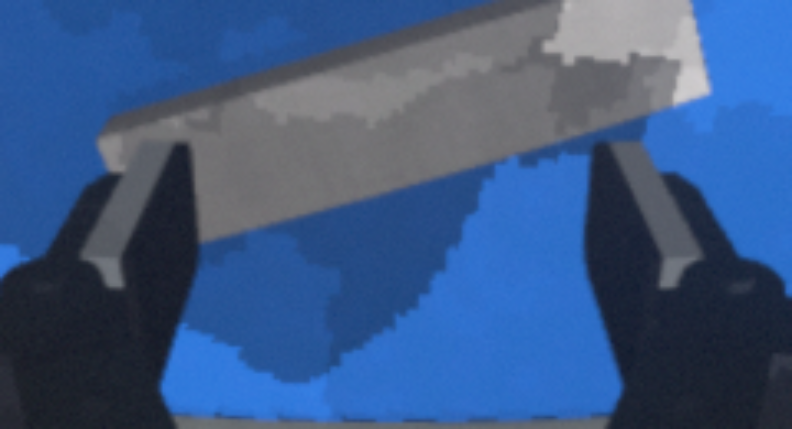

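Run:
```python
from h import *
p,d=imaging.snapshot('side'); c=imaging.camera_params('side')
cv2.imwrite('pics/s1.png',cv2.resize(p[130:250,220:400,::-1],None,fx=4.4,fy=4.4,interpolation=cv2.INTER_CUBIC))
s=bot.read_state()
for off in (0,-20,-43):
    for yy in(-30,30):
        X=s['ee_pos']+s['eef_rot']@np.array([0,yy,off]); q=c['R']@X+c['t']; print(off,yy,(c['fx']*q[0]/q[2]+c['cx']-220)*4.4,(c['fy']*q[1]/q[2]+c['cy']-130)*4.4)
```

```text
0 -30 385.8727551626021 251.08474605202966
0 30 388.2187060588194 281.78307687762623
-20 -30 386.008644778491 230.23431001089997
-20 30 388.3734223524358 260.4107194879818
-43 -30 386.1668999358763 205.95218208192458
-43 30 388.55367995357153 235.51011087317707
```

View pics/s1.png

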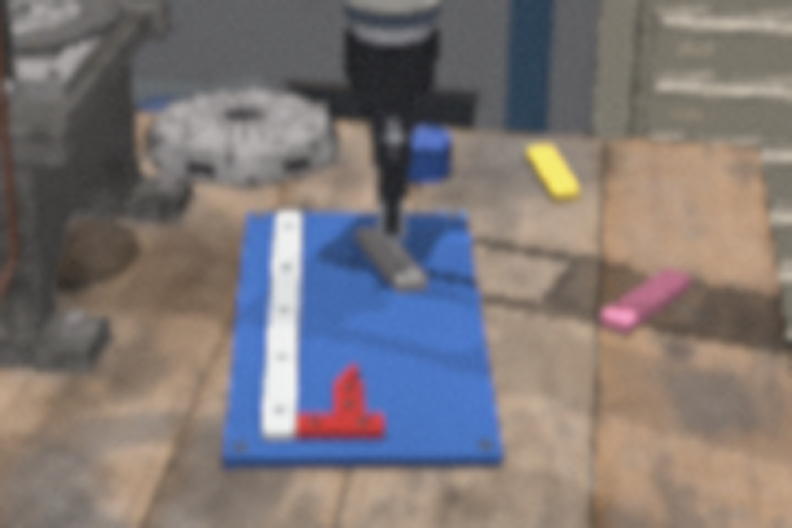

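The side view shows the finger ending at crop row ~235. That matches the wrist depth: the real tips sit about 43 mm behind the reported TCP, so the stated offset is wrong here. The tips are therefore at z≈52 and the bar hasn't been touched. I'll back off and descend again using this measured offset, watching the force.

Call:
step_arm:
  increments: [-1.5,-0.22,0,0,0,0,-3,-0.44,0,0,0,0,-4.5,-0.66,0,0,0,0,-5.8,-0.84,0,0,0,0,-5.8,-0.84,-0.8,0,0,0,-5.8,-0.84,-1.6,0,0,0,-5.8,-0.84,-2.2,0,0,0,-5.8,-0.84,-2.6,0,0,0]

```text
time: 5.4
ee_pos: [509.3, -146.9, -17.5]
eef_rot: [[-0.989, -0.148, -0.004], [-0.148, 0.989, 0.0], [0.004, 0.001, -1.0]]
wrist_force: [-0.5, -0.1, -0.5]
opening: 0.7
```

```bash
cat >> h.py <<'E'
def tips():
    s=bot.read_state(); p,d=imaging.snapshot('wrist')
    vv,uu=np.mgrid[200:330,200:440]; pts=np.c_[uu.ravel(),vv.ravel()]
    W,T=wpts(pts,d,s)
    ok=(d[pts[:,1],pts[:,0]]>0)&(abs(T[:,0])<14)&(T[:,2]<-36)&(p[pts[:,1],pts[:,0]].max(1)<140)
    h=np.sort(W[ok,2]); print('tcp',s['ee_pos'].round(1),'F',s['wrist_force'].round(1),'tip z',h[[0,10,50]] if len(h)>60 else h, 'tool z max',np.sort(T[ok,2])[-10:].round(1))
    return p,d,s
E
python3 - <<'E'
from h import *
p,d,s=tips()
cv2.imwrite('pics/w2.png',p[:,:,::-1])
E
```

```text
tcp [ 509.3 -146.9  -17.5] F [-0.5 -0.1 -0.5] tip z [24.19081099 25.04336224 26.35667943] tool z max [-42.5 -42.5 -42.5 -42.2 -42.1 -42.1 -42.1 -42.  -41.7 -41.7]
```

View pics/w2.png

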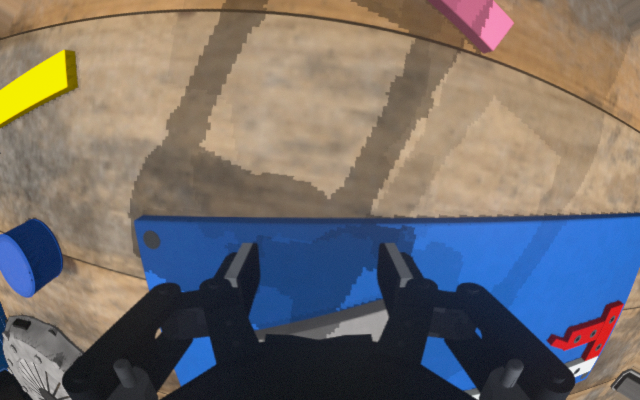

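The bar is beyond the fingers again (far side, ~ (335,325)). At TCP z=-17.5 there is no contact and the tips are about 24.5 mm up, so the offset holds. I'm lowering 8 mm and pushing.

Call:
step_arm:
  increments: [0,0,-0.4,0,0,0,0,0,-0.8,0,0,0,0.5,0.07,-0.8,0,0,0,1.0,0.14,-0.8,0,0,0,1.5,0.22,-0.8,0,0,0,2.0,0.29,-0.8,0,0,0,2.5,0.36,-0.8,0,0,0,3.0,0.44,-0.8,0,0,0]

```text
time: 6.45
ee_pos: [538.9, -142.3, -26.1]
eef_rot: [[-0.989, -0.148, -0.005], [-0.148, 0.989, 0.001], [0.005, 0.001, -1.0]]
wrist_force: [-1.9, -0.3, 0.5]
opening: 0.695
```

Run:
```python
from h import *
p,d,s=tips()
print(tofix(s['ee_pos']))
cv2.imwrite('pics/w3.png',p[:,:,::-1])
```

```text
tcp [ 538.9 -142.3  -26.1] F [-1.9 -0.3  0.5] tip z [ 9.95060844 10.03323982 10.19368598] tool z max [-36.1 -36.1 -36.1 -36.1 -36.1 -36.1 -36.  -36.  -36.  -36. ]
[[-55.6680601  -97.94407662]]
```

View pics/w3.png

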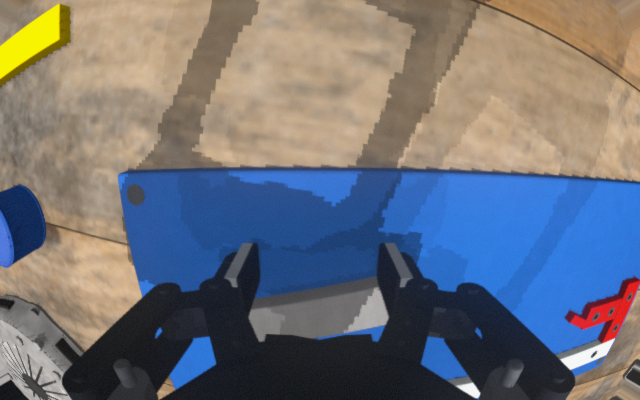

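The right finger now bears on the bar (1.9 N) and the bar is turning parallel. I'll keep pushing.

Call:
step_arm:
  increments: [0.5,0.07,0,0,0,0,1.0,0.14,0,0,0,0,1.5,0.22,0,0,0,0,2.0,0.29,0,0,0,0,2.5,0.36,0,0,0,0,3.0,0.43,0,0,0,0,3.5,0.51,0,0,0,0,4.0,0.58,0,0,0,0]

```text
time: 7.5
ee_pos: [579.9, -136.4, -26.1]
eef_rot: [[-0.989, -0.148, -0.004], [-0.148, 0.989, 0.001], [0.004, 0.001, -1.0]]
wrist_force: [-1.8, -0.1, -0.0]
opening: 0.7
```

Call:
step_arm:
  increments: [0.3,0.04,0,0,0,0,0.6,0.09,0,0,0,0,0.9,0.13,0,0,0,0,1.2,0.17,0,0,0,0,1.5,0.22,0,0,0,0,1.8,0.26,0,0,0,0,2.0,0.29,0,0,0,0,2.0,0.29,0,0,0,0]

```text
time: 8.5
ee_pos: [600.3, -133.5, -26.0]
eef_rot: [[-0.989, -0.148, -0.004], [-0.148, 0.989, 0.001], [0.004, 0.001, -1.0]]
wrist_force: [-1.3, -0.2, -1.0]
opening: 0.699
```

Run:
```python
from h import *
p,d,s=tips()
print(tofix(s['ee_pos']))
cv2.imwrite('pics/w4.png',p[:,:,::-1])
```

```text
tcp [ 600.3 -133.5  -26. ] F [-1.3 -0.2 -1. ] tip z [ 9.90198296 10.09511271 10.35614097] tool z max [-36.1 -36.1 -36.1 -36.1 -36.1 -36.1 -36.1 -36.  -36.  -36. ]
[[  6.33513471 -97.9721541 ]]
```

View pics/w4.png

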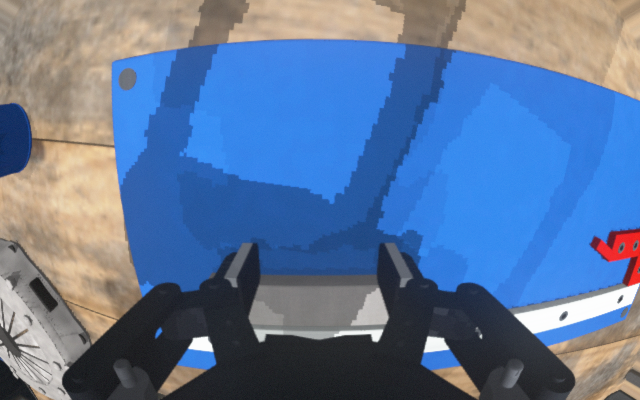

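The bar is now parallel and fills the gap between the fingers (rows 275–330), with a few mm left to the rail. I'll close the gap slowly.

Call:
step_arm:
  increments: [0.1,0.01,0,0,0,0,0.2,0.03,0,0,0,0,0.3,0.04,0,0,0,0,0.4,0.06,0,0,0,0,0.5,0.07,0,0,0,0,0.6,0.09,0,0,0,0,0.65,0.09,0,0,0,0,0.7,0.1,0,0,0,0]

```text
time: 9.55
ee_pos: [606.9, -132.5, -26.0]
eef_rot: [[-0.989, -0.148, -0.005], [-0.148, 0.989, 0.001], [0.004, 0.001, -1.0]]
wrist_force: [-4.7, -0.4, 1.3]
opening: 0.699
```

Call:
step_arm:
  increments: [0.05,0.01,0,0,0,0,0.1,0.02,0,0,0,0,0.15,0.02,0,0,0,0,0.2,0.03,0,0,0,0,0.2,0.03,0,0,0,0,0.2,0.03,0,0,0,0,0.2,0.03,0,0,0,0,0.2,0.03,0,0,0,0]

```text
time: 10.55
ee_pos: [606.9, -132.4, -26.1]
eef_rot: [[-0.989, -0.147, -0.009], [-0.147, 0.989, 0.001], [0.009, 0.002, -1.0]]
wrist_force: [-10.4, 0.0, 4.5]
opening: 0.7
```

The TCP has stalled at 606.9 while the force climbs to 10 N, so the bar is against the rail. I'm backing off, rising, closing the jaw and moving towards the -y end.

Call:
step_arm:
  increments: [-1.5,-0.22,0,0,0,0,-3,-0.44,0,0,0,0,-3,-0.44,2.5,0,0,0,-3,-0.44,5,0,0,0,-3,-0.44,8,0,0,0,-2,-4,8,0,0,0,0.5,-8,8,0,0,0,3,-9.5,8,0,0,0]
  jaw: 1

```text
time: 11.55
ee_pos: [638.2, -229.7, 54.5]
eef_rot: [[-0.989, -0.146, -0.006], [-0.146, 0.989, -0.0], [0.006, 0.0, -1.0]]
wrist_force: [-0.1, 0.2, -0.5]
opening: 0.002
```

Run:
```python
from h import *
s=bot.read_state();print(s['ee_pos'],tofix(s['ee_pos']),s['opening'])
p,d=imaging.snapshot('wrist')
cv2.imwrite('pics/w5.png',p[:,:,::-1]); np.save('w5.npy',d)
vv,uu=np.mgrid[180:330,200:440]; pts=np.c_[uu.ravel(),vv.ravel()]
W,T=wpts(pts,d,s)
for lo in range(-70,-20,5):
    k=(T[:,2]>=lo)&(T[:,2]<lo+5)&(abs(T[:,1])<40)&(abs(T[:,0])<20)
    if k.any(): print(lo,k.sum(),'zmax',T[k,2].max(),'v',pts[k,1].min(),pts[k,1].max(),'tool x',T[k,0].min().round(),T[k,0].max().round(),'y',T[k,1].min().round(),T[k,1].max().round())
```

```text
[ 638.1626551  -229.70787908   54.47369764] [[  30.00066337 -198.65843803]] 0.002007637929552145
-70 284 zmax -65.00285922901044 v 260 274 tool x 7.0 12.0 y -15.0 12.0
-65 352 zmax -60.02573753782957 v 255 271 tool x 7.0 13.0 y -15.0 12.0
-60 308 zmax -55.03130892995145 v 251 264 tool x 6.0 13.0 y -15.0 12.0
-55 276 zmax -50.01644830978975 v 246 259 tool x 7.0 12.0 y -15.0 12.0
-50 223 zmax -45.0719639605733 v 242 255 tool x 7.0 12.0 y -15.0 12.0
-45 123 zmax -40.40289683427437 v 239 250 tool x 7.0 12.0 y -13.0 10.0
```

View pics/w5.png

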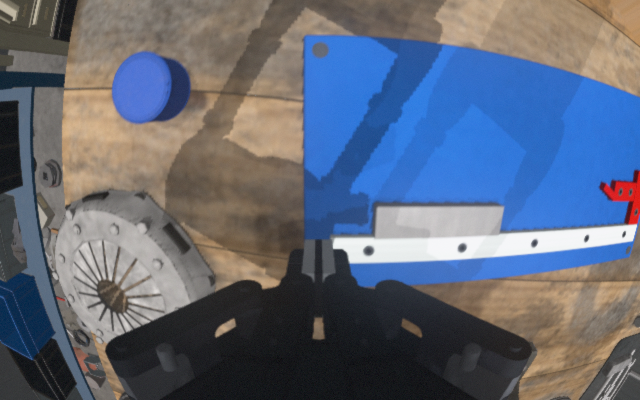

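The bar at (375–503, 205–238) lies flush along the rail. The shut fingertips are about 40 mm behind the reported TCP. Now measuring the bar's rear end.

Run:
```python
from h import *
s=bot.read_state(); d=np.load('w5.npy')
vv,uu=np.mgrid[190:250,330:530]; pts=np.c_[uu.ravel(),vv.ravel()]
W,T=wpts(pts,d,s); f=tofix(W); 
k=(W[:,2]>21.5)&(W[:,2]<28)&(f[:,0]<49); print('spacer',k.sum(),np.percentile(f[k],[1,99],axis=0),cv2.minAreaRect(f[k].astype(np.float32)))
r=(abs(W[:,2]-20)<2.5)&(f[:,0]>48)&(f[:,0]<76); print('rail',np.percentile(f[r],[1,99],axis=0),cv2.minAreaRect(f[r].astype(np.float32)))
```

```text
spacer 3378 [[  25.45806094 -157.75549473]
 [  48.74159607  -50.72440469]] ((37.037269592285156, -103.8492431640625), (110.24063873291016, 23.91852378845215), 89.9952163696289)
rail [[  48.39499489 -188.8699912 ]
 [  67.432292    -10.86377387]] ((55.8995475769043, -98.89978790283203), (184.872802734375, 19.161664962768555), 87.56318664550781)
```

Call:
step_arm:
  increments: [0.5,0.07,-1.5,0,0,0,0.5,0.07,-3,0,0,0,0.5,0.07,-4.5,0,0,0,0.5,0.07,-6,0,0,0,0.5,0.07,-7,0,0,0,0.5,0.07,-7.7,0,0,0,0.4,0.6,-7.7,0,0,0,0.3,1.3,-7.7,0,0,0]

```text
time: 12.6
ee_pos: [643.4, -217.2, -22.9]
eef_rot: [[-0.989, -0.145, -0.005], [-0.145, 0.989, -0.001], [0.005, -0.0, -1.0]]
wrist_force: [-0.5, 0.3, -0.6]
opening: 0.005
```

Run:
```python
from h import *
s=bot.read_state();print(s['ee_pos'],tofix(s['ee_pos']),s['wrist_force'])
p,d=imaging.snapshot('wrist')
cv2.imwrite('pics/w6.png',p[:,:,::-1])
```

```text
[ 643.38449875 -217.22958828  -22.92125531] [[  36.95698619 -187.05736199]] [-0.51440423  0.33940868 -0.57689905]
```

View pics/w6.png

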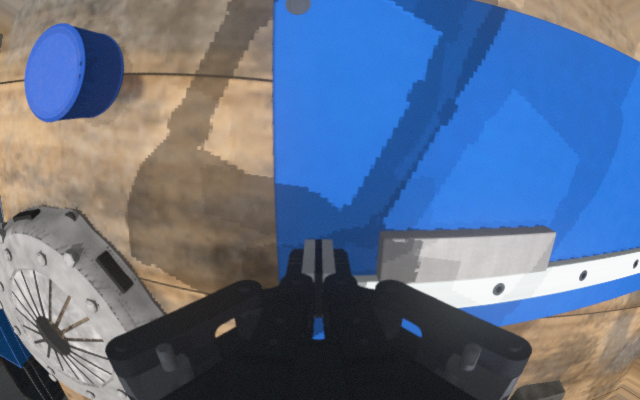

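The fingers are behind the bar's -y end (gap 350–380 px) and clear of the rail. Sliding along the rail now.

Call:
step_arm:
  increments: [-0.15,0.4,0,0,0,0,-0.2,0.8,0,0,0,0,-0.25,1.2,0,0,0,0,-0.32,1.7,0,0,0,0,-0.4,2.2,0,0,0,0,-0.47,2.7,0,0,0,0,-0.55,3.3,0,0,0,0,-0.64,3.9,0,0,0,0]

```text
time: 13.65
ee_pos: [637.0, -176.8, -22.8]
eef_rot: [[-0.989, -0.146, -0.005], [-0.146, 0.989, -0.0], [0.005, 0.0, -1.0]]
wrist_force: [0.3, -1.9, 0.6]
opening: -0.001
```

```bash
cat >> h.py <<'E'
def lookw(name):
    s=bot.read_state();print(s['time'],s['ee_pos'].round(1),tofix(s['ee_pos']).round(1),s['wrist_force'].round(1))
    p,d=imaging.snapshot('wrist'); cv2.imwrite(f'pics/{name}.png',p[:,:,::-1])
    vv,uu=np.mgrid[190:290,320:600]; pts=np.c_[uu.ravel(),vv.ravel()]
    W,T=wpts(pts,d,s); f=tofix(W); rgb=p[pts[:,1],pts[:,0]].astype(int)
    k=(W[:,2]>21.8)&(W[:,2]<28)&(f[:,0]<51)&(T[:,1]>14)
    print('spacer',k.sum(),np.percentile(f[k],[1,99],axis=0).round(1).tolist(),cv2.minAreaRect(f[k].astype(np.float32)))
E
python3 -c "
from h import *
lookw('w7')"
```

```text
13.65 [ 637.  -176.8  -22.8] [[  36.4 -146.2]] [ 0.3 -1.9  0.6]
spacer 7725 [[23.5, -131.0], [48.9, -27.6]] ((36.25275421142578, -78.4384765625), (26.972021102905273, 107.4391860961914), 0.03398653119802475)
```

View pics/w7.png

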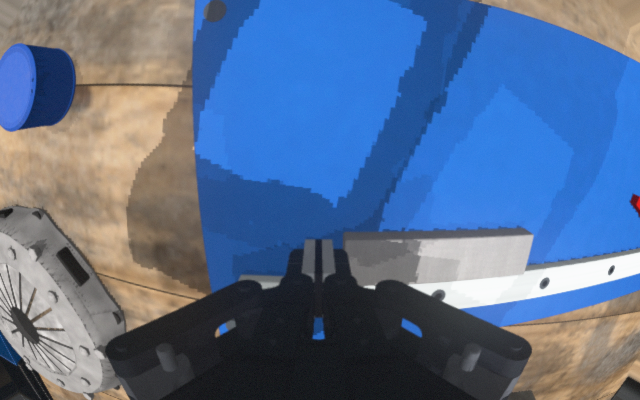

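The bar stays flush (angle ~0) with a 1.9 N push. I'll continue.

Call:
step_arm:
  increments: [-0.1,0.74,0,0,0,0,-0.2,1.48,0,0,0,0,-0.31,2.22,0,0,0,0,-0.42,2.97,0,0,0,0,-0.52,3.71,0,0,0,0,-0.63,4.45,0,0,0,0,-0.74,5.2,0,0,0,0,-0.84,5.94,0,0,0,0]

```text
time: 14.7
ee_pos: [628.4, -116.0, -22.8]
eef_rot: [[-0.989, -0.147, -0.005], [-0.147, 0.989, 0.0], [0.005, 0.001, -1.0]]
wrist_force: [-1.5, -3.3, -0.7]
opening: -0.001
```

```bash
python3 -c "
from h import *
lookw('w8')"
```

```text
14.7 [ 628.4 -116.   -22.8] [[ 36.6 -84.8]] [-1.5 -3.3 -0.7]
spacer 7751 [[23.6, -69.6], [49.1, 33.6]] ((36.52414321899414, -17.030487060546875), (26.953067779541016, 107.55118560791016), 0.06819013506174088)
```

View pics/w8.png

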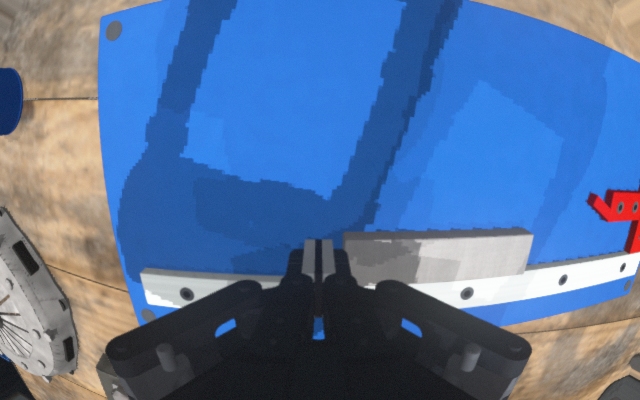

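It is still flush, with the front end at y≈+38 and pointing at the pocket. Another 60 mm.

Call:
step_arm:
  increments: [-0.1,0.74,0,0,0,0,-0.2,1.48,0,0,0,0,-0.31,2.22,0,0,0,0,-0.42,2.97,0,0,0,0,-0.52,3.71,0,0,0,0,-0.63,4.45,0,0,0,0,-0.74,5.2,0,0,0,0,-0.84,5.94,0,0,0,0]

```text
time: 15.75
ee_pos: [619.8, -55.0, -22.8]
eef_rot: [[-0.989, -0.147, -0.005], [-0.147, 0.989, 0.001], [0.005, 0.002, -1.0]]
wrist_force: [-1.1, -3.3, 0.3]
opening: -0.001
```

```bash
python3 -c "
from h import *
lookw('w9')"
```

```text
15.75 [619.8 -55.  -22.8] [[ 36.9 -23.2]] [-1.1 -3.3  0.3]
spacer 7760 [[23.6, -8.1], [49.3, 95.2]] ((36.802757263183594, 44.16864013671875), (106.9853744506836, 27.474496841430664), 89.74049377441406)
```

View pics/w9.png

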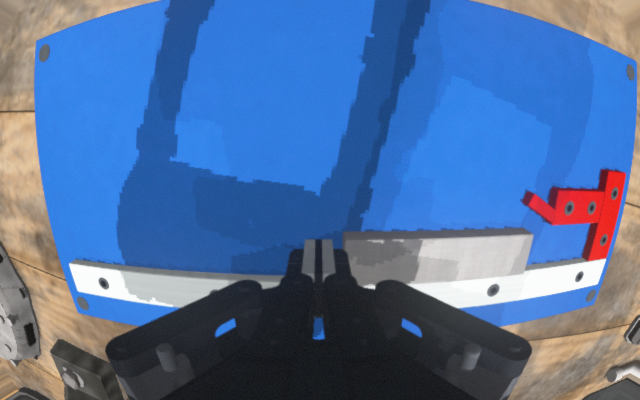

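The bar is lined up with the pocket mouth at (560,235) and still flush. The remaining travel is about 64 mm, so I'll do 57 mm now and the rest slowly.

Call:
step_arm:
  increments: [-0.1,0.7,0,0,0,0,-0.2,1.4,0,0,0,0,-0.31,2.1,0,0,0,0,-0.41,2.8,0,0,0,0,-0.51,3.5,0,0,0,0,-0.61,4.2,0,0,0,0,-0.72,4.9,0,0,0,0,-0.82,5.6,0,0,0,0]

```text
time: 16.8
ee_pos: [611.6, 2.6, -22.8]
eef_rot: [[-0.989, -0.148, -0.005], [-0.148, 0.989, 0.002], [0.005, 0.003, -1.0]]
wrist_force: [-0.6, -1.7, 0.3]
opening: -0.002
```

```bash
python3 -c "
from h import *
lookw('w10')"
```

```text
16.8 [611.6   2.6 -22.8] [[37.  35.1]] [-0.6 -1.7  0.3]
spacer 7739 [[23.7, 50.1], [49.2, 153.7]] ((36.09501266479492, 102.56349182128906), (39.670963287353516, 106.81488800048828), 6.482609272003174)
```

View pics/w10.png

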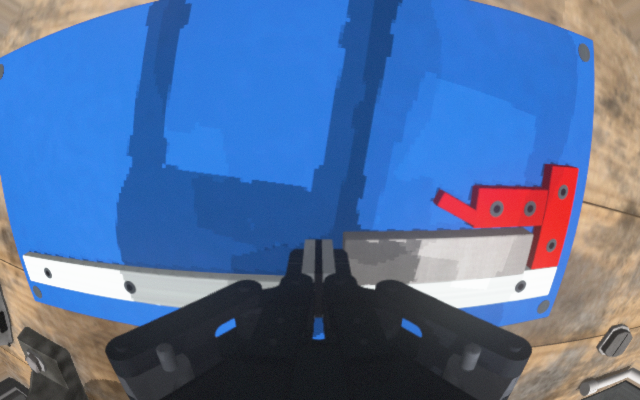

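The bar is in the pocket and its front edge (532,250) is a few mm short of the stop. I'll creep 7.5 mm until the force rises.

Call:
step_arm:
  increments: [-0.01,0.1,0,0,0,0,-0.03,0.2,0,0,0,0,-0.04,0.3,0,0,0,0,-0.06,0.4,0,0,0,0,-0.07,0.5,0,0,0,0,-0.09,0.6,0,0,0,0,-0.1,0.68,0,0,0,0,-0.11,0.75,0,0,0,0]

```text
time: 17.85
ee_pos: [610.3, 11.2, -22.9]
eef_rot: [[-0.989, -0.149, -0.005], [-0.149, 0.989, 0.003], [0.005, 0.004, -1.0]]
wrist_force: [-0.0, -4.2, 0.5]
opening: -0.005
```

Call:
step_arm:
  increments: [-0.01,0.05,0,0,0,0,-0.01,0.1,0,0,0,0,-0.02,0.15,0,0,0,0,-0.03,0.2,0,0,0,0,-0.04,0.25,0,0,0,0,-0.04,0.3,0,0,0,0,-0.04,0.3,0,0,0,0,-0.04,0.3,0,0,0,0]

```text
time: 18.85
ee_pos: [610.3, 11.3, -22.8]
eef_rot: [[-0.989, -0.147, -0.004], [-0.147, 0.989, -0.001], [0.005, -0.001, -1.0]]
wrist_force: [1.4, -10.1, -0.1]
opening: -0.003
```

```bash
python3 -c "
from h import *
lookw('w11')"
```

```text
18.85 [610.3  11.3 -22.8] [[37.  43.9]] [  1.4 -10.1  -0.1]
spacer 7778 [[23.7, 59.1], [49.3, 162.3]] ((36.90364074707031, 117.36788940429688), (27.554370880126953, 118.87716674804688), 0.12838605046272278)
```

View pics/w11.png

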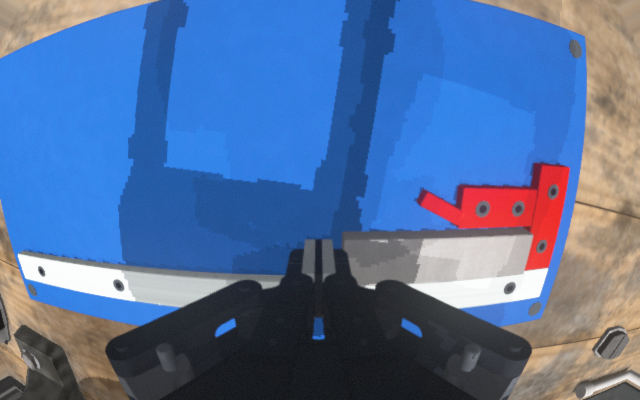

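The push stalled at y_f=43.9 with 10 N, and the bar's front edge (530,250) touches the stop. I'm backing straight off along -y, rising, and moving clear for a last top view.

Call:
step_arm:
  increments: [0.1,-0.8,0,0,0,0,0.3,-2,0,0,0,0,0.45,-3,1,0,0,0,0.45,-3,4,0,0,0,0.45,-3,8,0,0,0,-3,-7,10,0,0,0,-7,-12,12,0,0,0,-10,-17,13,0,0,0]

```text
time: 19.9
ee_pos: [510.4, -158.8, 109.4]
eef_rot: [[-0.989, -0.148, -0.001], [-0.148, 0.989, -0.002], [0.002, -0.002, -1.0]]
wrist_force: [0.7, -1.2, -0.1]
opening: 0.0
```

Run:
```python
from h import *
look('b1')
p,_=imaging.snapshot('top'); p=p[:,:,::-1].copy(); c=imaging.camera_params('top')
hsv=cv2.cvtColor(p,cv2.COLOR_BGR2HSV);S=hsv[...,1].astype(int);V=hsv[...,2].astype(int)
m=np.zeros(S.shape,bool);m[165:195,285:350]=1
for t in(200,190): 
  s,r,k=rect(m&(S<90)&(V<t)&(V>110),c,24); f=tofix(np.array([cast(c,[q[0],q[1]],24)[0] for q in np.argwhere(k)[:,::-1]])); print(s,r,tofix(np.array(r[0])),f.min(0),f.max(0))
```

```text
t 19.9 tcp [ 510.4 -158.8  109.4] fix [[ -86.3 -110.2]] F [ 0.7 -1.2 -0.1] Ff 0.5 -1.3
[295 173  38  14 307] ((601.5696411132812, 76.09306335449219), (26.895139694213867, 110.55935668945312), 8.04266357421875) [[ 37.61277881 109.23004952]] [24.08454674 53.947417  ] [ 51.05147265 164.48093667]
[313 174  20  10  87] ((604.9806518554688, 49.77360534667969), (26.252527236938477, 57.4961051940918), 8.343005180358887) [[37.21647379 82.69343695]] [24.08454674 53.947417  ] [ 50.3538529  111.44007445]
```

View pics/b1.png

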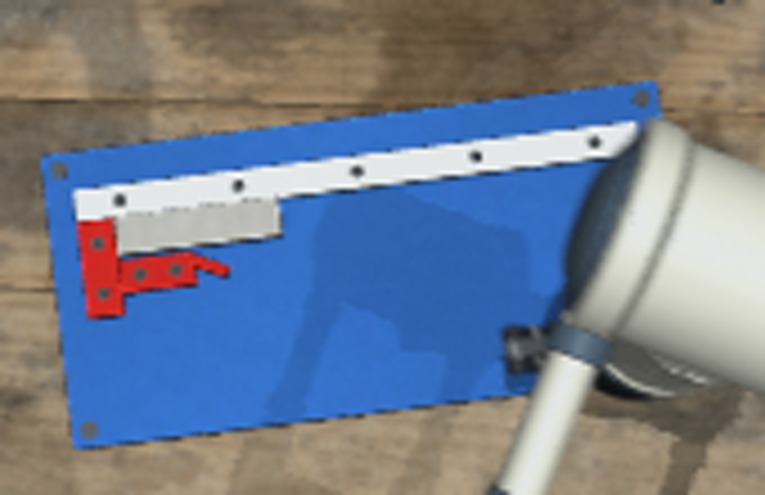

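View pics/b1_w.png

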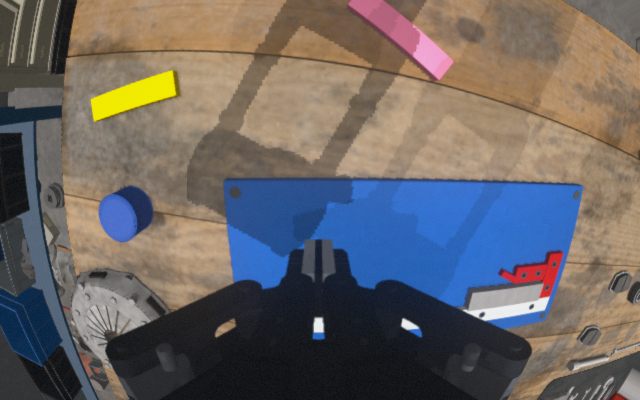

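Top crop: the bar (117–280, 200–250) lies against the rail with its end touching the red stop. I measure it at (37.6, 109.2) in the fixture frame, with the seat at (37, 110) and an angle error of about 0.2°. The robot is clear, so I'm handing in.

```bash
python3 -c "
from cell import bot
print(bot.job_done())"
```

```text
the job is handed in; nothing more can be done
None
```

I pushed the spacer flush against the rail, slid it along into the red corner pocket up to the end stop, and handed the job in at about 20 s. No verdict was reported.

- **How it was moved:** I pushed it sideways with both fingers partly open until the push stalled at about 10 N. Then I slid it along the rail with shut fingers on its rear end until that push also stalled at about 10 N. It was never gripped or lifted.
- **Last checks:**
  - The final top view put the spacer at (37.6, 109.2) mm in the fixture frame, against the seat at (37, 110).
  - It was within about 0.2° of parallel to the rail.
  - It measured flush at about y = -104, well short of the pocket, before the slide.
  - The gripper was clear of everything, and I steered clear of the other things on the bench. I did not measure their positions again.
- **What disagreed:** The fingertips are really about 40–43 mm behind the reported TCP, as the wrist depth and side view both showed. Because of this the first sideways pass went over the spacer without touching it. I corrected the height and repeated the pass.

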